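Plug in the gas probe and tug-test its catch

TASK

Take the metal gas probe out of the grey rack and press it straight down, without ramming it, into one of the two white-topped gas outlets until its flange is flush with the top. Then prove that it is held: pull it straight up with a steady 12 newtons or so for about a second, never hard (keep well under 20). One of the outlets has a worn-out catch and lets the probe slide straight back out; if you meet that one, use the other outlet instead, and leave the probe fully home and tug-tested in the outlet that holds it, let go, with everything else left where it was.

Things in the scene. Friction and masses are not known exactly. Their poses are not given: they have to be found in the camera images.
- probe_grip (a point): Centre of the ribbed aluminium grip of the loose upright metal gas probe (0.11 to 0.22 kg, round about z): grip 28 mm in diameter, 41 mm high, this point on its axis half-way up; a brass nozzle stands 10 mm above it. Below is a flange 38 mm in diameter, 5 mm thick, its underside 25 mm below this point. It starts upright in a hole of the rack, flange on the rack's top.
- probe_tip (a point): Lower end of the probe, on its axis, 69 mm below the grip centre and 44 mm below the flange's underside. From it up: a cone from 10 to 18 mm diameter over 10 mm, a 2 mm rim of 18 mm, a 9 mm high groove of 11 mm, then a shank of 18 mm up to the flange.
- outlet_a_mouth (a point): Centre of the hole mouth in the top of one gas outlet: a fixed grey box 84 x 84 mm with a white top, 62 mm high, z up, on a steel foot 112 x 50 mm. The vertical round hole is 20 mm in diameter and deep enough for the probe. Either outlet may be the one with the worn catch; they look alike.
- outlet_b_mouth (a point): The same point of the other gas outlet, of the same shape and size.
- catch_a_mid (a point): Mid-point of the two spring catches inside the outlet of outlet_a_mouth, 28 mm below that mouth. If sound, pushing the probe past them takes 5 to 20 N over its last 20 mm; they snap into its groove 2 mm before the flange meets the top and leave 2 mm of free upward play, then hold it fast. If worn, nothing grips and the probe lifts out by its weight only.
- catch_a (a joint): How far the sprung carriage of the catches of outlet_a has been pulled up, in m: 0 at rest and when pushed down, 0.00025 m for each newton of upward pull by the probe above the carriage's weight of 1 N, at most 0.009. Too small to be read well: feel the force instead.
- catch_b_mid (a point): The same point in the outlet of outlet_b_mouth.
- catch_b (a joint): The same for outlet_b.
- rack_top (a point): Centre of the top face of the fixed grey plastic rack, 70 mm along its x axis, 160 mm along its y axis and 56 mm high, with holes of 24 mm diameter at y = -45 and +45 mm: the probe is in the one at -45, the blanking plug in the other.
- plug: A grey plastic blanking plug with a flat head 44 mm in diameter and 12 mm high, in the rack's other hole; origin at its lower end, 30 mm below the head. Not to be moved.
- carton: Blue carton 100 x 65 x 35 mm, origin under its centre; a bystander.
- tape: White plastic ring (spool), 72 mm in diameter, 22 mm high, origin under its centre; a bystander.
- tin: Round aluminium tin, 62 mm in diameter, 52 mm high, origin under its centre; a bystander.
There are look-alikes about, which are no part of the job. What is shaped like the part that bears outlet_a_mouth but brown is not meant. What is shaped like the part that bears outlet_b_mouth but pink is not meant.

How it is judged:
On the way, in this order (a step that is already met when the one before it is completed fails the run):
1. the probe is pressed fully home in an outlet (its flange within 1.7 mm of the top) (((z of probe_grip in the frame of outlet_a_mouth between 0.021 and 0.0267 m and horizontal distance between probe_grip and outlet_a_mouth below 0.004 m) or (z of probe_grip in the frame of outlet_b_mouth between 0.021 and 0.0267 m and horizontal distance between probe_grip and outlet_b_mouth below 0.004 m))), for 0.1 s.
2. the seated probe is pulled up against an outlet's catches with more than 7 N (catch carriage up by over 1.5 mm) for half a second, and stays in ((((z of probe_grip in the frame of outlet_a_mouth between 0.021 and 0.0345 m and horizontal distance between probe_grip and outlet_a_mouth below 0.006 m) and value of joint catch_a above 0.0015 m) or ((z of probe_grip in the frame of outlet_b_mouth between 0.021 and 0.0345 m and horizontal distance between probe_grip and outlet_b_mouth below 0.006 m) and value of joint catch_b above 0.0015 m))), for 0.5 s.
At the end, for the whole second after the job is handed in: The probe stands upright (within 0.12 rad) and still in the outlet that passed the tug test, flange within 4.5 mm of the outlet's top and its axis within 4 mm of the hole's, released (((z of probe_grip in the frame of outlet_a_mouth between 0.021 and 0.0295 m and horizontal distance between probe_grip and outlet_a_mouth below 0.004 m) or (z of probe_grip in the frame of outlet_b_mouth between 0.021 and 0.0295 m and horizontal distance between probe_grip and outlet_b_mouth below 0.004 m)) and linear speed of probe below 0.02 m/s and angle between probe_grip's own z axis and vertical below 0.12 rad); the robot touches nothing.
It fails at once if the probe is pulled against the catches with more than 20 N (carriage up by over 4.75 mm) (value of joint any of catch_a, catch_b above 0.00475 m).
It fails at once if the probe is rammed: more than 60 N between it and an outlet (contact force between probe and outlet_a above 60 N or contact force between probe and outlet_b above 60 N).
It fails at once if a bystander is moved more than 30 mm (distance of any of plug, carton, tape, tin from where it was at the start of the episode above 0.03 m).
It also fails if it takes over 72 s, if anything falls off the work surface, if the arm or the gripper's body presses on something with over 40 N, if the wrist force passes 120 N, or if a joint passes its speed limit or range.

ROBOT

A 7-joint arm with a two-finger parallel gripper is mounted at the origin on the work surface. World frame = base frame: x ahead of the robot, y to its left, z up, the work surface at z = 0. Lengths are in m, angles in rad, forces in N, time in s.
With the tool pointing down it reaches from about 0.4 to 0.875 m from the base axis. Payload 6.5 kg.
Tool frame: the origin (TCP) lies at the centre of the arm's flange, where the gripper is bolted on; the fingertips stand 166 mm ahead of it and the grasp point (between the pads) lies 147 mm ahead of it; z points along the fingers, y is the direction in which the jaws open and shut (so a half turn about z gives the same grasp; the last joint's range is limited). The gripper opens to 88 mm and grips with 3 to 60 N. Pads are 18 mm wide; open, the fingers measure 123 mm over their backs; the gripper's body (75 mm by 187 mm) begins 45 mm behind the grasp point.
Start: joints at [-1.222, 0.536, -0.004, 1.538, 0.003, 1.067, -0.071], TCP at [0.262, 0.595, 0.405] pointing down, gripper open.
Joint ranges: [-2.7, 2.7], [-0.37, 2.16], [-1.27, 1.26], [0.24, 2.4], [-1.31, 4.45], [0.19, 1.91], [-2.76, 2.76]. Speed limits (rad/s): [2.39, 2.39, 3.14, 3.14, 3.14, 3.14, 3.14].

INTERFACE

Orientations are given as a rotation vector (axis times angle).
In Python, from station import robot gives the robot as it stands. The module is installed in compiled form; this text tells all that it offers.
- The arm moves only by the shell command python3 -m handwheel 'ROWS'. ROWS is a JSON object of lists of equal length, an entry for each row: "dp": the shift along the tool's x, y, z in cm, a list of three; "twist": the turn about the tool's z in degrees; "jaw": the closure, from -1 (fully open) to 1 (shut). A call has 1 to 20 rows; each row is the pose to reach, as a shift and turn from the pose measured when the call began, along the tool's axes at that moment; what a row does not reach only later rows make up. A row lasts 1/12 s, in which the tool goes at most 41.7 mm and 7.16 degrees, less where a joint would pass 70% of its speed; a pose out of reach is approached as far as the arm can. A call with a gripper value outside its range is refused whole. The fingers move at their own pace and stop on an object; the grip force is fixed at half the most. Time passes only in rows, so rows that repeat a pose let the fingers close. It gives the time, the measured TCP pose, the force and the opening at its end, in the units of the state.
- robot.observe(): the state, without advancing time (a new reading comes with each control period).
- robot.camera(name): name is "scene" or "top"; returns a dict with "color" (480x640x3 uint8, red, green, blue), "intrinsics" (3x3 intrinsics, pixels), "origin" and "attitude" of the camera in the world. Camera axes: x right, y up, looking along -z (the intrinsics and any distortion apply to the point x, -y, -z); pixel columns grow to the right and rows downward; lengths in m; the calibration is good to about 2 mm. A picture is of the moment at which its call begins. There is no depth.
- robot.sign_off(): hands the job in, once; it reports no verdict.
The state is a dict: "clock": time; "joint_pos": joint angles; "qvel": joint speeds; "effort": joint torques, N m; "eef_pos": TCP position; "tool_rot": TCP orientation; "ft_force": force on the tool from outside, world axes, zero at the start; "moment": the same for the moment, N m; "opening": finger opening in m.
Only numpy, scipy, OpenCV 4.12 (cv2) and the standard library are available. Lean on these libraries where they do the work, as an engineer would, in place of code of your own. Each camera call takes 0.05 s, during which the arm holds its last target. There are 200 camera calls.

## Working session

There is one attempt and no reset: what is moved stays moved. The work goes in short steps, Python scripts to look and compute and a shell command to move; the robot and the scene stay as the last step left them, time stands still between calls to the robot, and variables do not carry over. Pictures are saved under pics/ and viewed, about 8 in all and at most 12, crops included, and the job is handed in when it is done.

```bash
mkdir -p pics
cat > h.py <<'E'
import numpy as np, cv2, pickle
from station import robot
from scipy.spatial.transform import Rotation as R
def shot(name,fn):
    c=robot.camera(name); cv2.imwrite(f'pics/{fn}.png',c['color'][:,:,::-1]); pickle.dump(c,open(f'pics/{fn}.pkl','wb')); return c
def load(fn): return pickle.load(open(f'pics/{fn}.pkl','rb'))
def rot(c):
    a=np.array(c['attitude'],float)
    return a if a.shape==(3,3) else R.from_rotvec(a).as_matrix()
def cast(c,u,v,z):
    K=np.array(c['intrinsics']); d=np.linalg.solve(K,[u,v,1.]); d=rot(c)@np.array([d[0],-d[1],-d[2]])
    o=np.array(c['origin']); return o+d*(z-o[2])/d[2]
def proj(c,p):
    q=rot(c).T@(np.array(p)-c['origin']); q=np.array(c['intrinsics'])@np.array([q[0],-q[1],-q[2]]); return q[:2]/q[2]
E
python3 - <<'E'
from h import *
for n in('top','scene'):
    c=shot(n,n+'0'); print({k:v for k,v in c.items() if k!='color'})
print(robot.observe())
E
```

```text
{'intrinsics': array([[572.90570561,   0.        , 319.40120631],
       [  0.        , 572.90570561, 241.26745849],
       [  0.        ,   0.        ,   1.        ]]), 'origin': array([ 0.47171548, -0.02077424,  1.08134201]), 'attitude': array([ 0.06359664, -0.06211728, -1.56445525])}
{'intrinsics': array([[433.29357367,   0.        , 329.96950419],
       [  0.        , 433.29357367, 234.62936619],
       [  0.        ,   0.        ,   1.        ]]), 'origin': array([ 0.85323859, -0.4066336 ,  0.68103375]), 'attitude': array([0.66482463, 0.22755453, 0.65153627])}
{'clock': 0.1, 'joint_pos': array([-1.22220807,  0.53710683, -0.00441728,  1.53874382,  0.00263477,
        1.06727369, -0.07117492]), 'qvel': array([ 0.00072334, -0.00172998,  0.00119651, -0.00260746, -0.00232155,
       -0.00057781, -0.00072584]), 'effort': array([ 2.12208703e-03, -5.72083426e+01,  9.93478931e-01, -2.52228963e+01,
       -5.62039751e-02,  1.34901903e-02,  3.23112238e-05]), 'eef_pos': array([0.26184231, 0.5946194 , 0.40392794]), 'tool_rot': array([-6.46707320e-01, -3.07414237e+00,  2.38445509e-03]), 'ft_force': array([ 0.05389159,  0.1947563 , -0.31479396]), 'moment': array([-0.04601976, -0.03301013, -0.00223779]), 'opening': 0.08790229323872893}
```

View pics/top0.png

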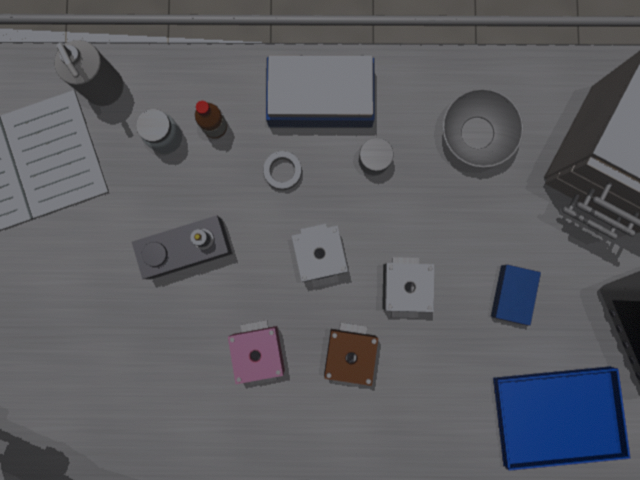

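View pics/scene0.png

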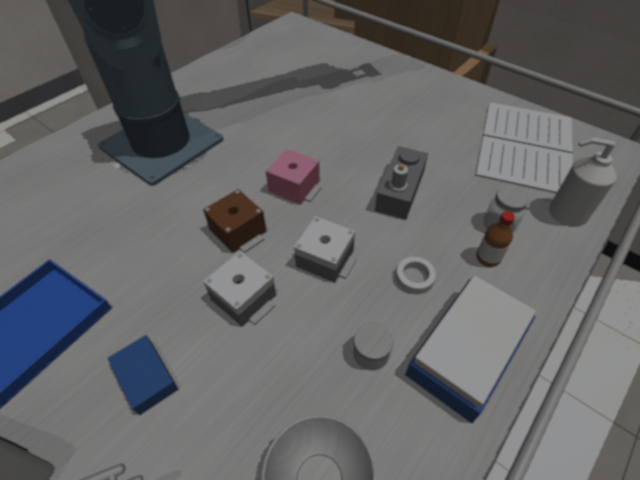

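Top view: white-topped outlets with their holes at (320,253) and (410,287). The brown (351,357) and pink (255,355) ones are look-alikes. The rack is around (181,248), with the probe nozzle at about (198,237) and the plug at (155,255). Scene view: outlets at (325,240) and (239,279), probe at (400,178).

Run:
```python
from h import *
t=load('top0'); s=load('scene0')
def blob(c,u,v,r,thr):
    g=cv2.cvtColor(c['color'],cv2.COLOR_RGB2GRAY)[v-r:v+r+1,u-r:u+r+1]
    m=(g<thr).astype(np.uint8); n,l,st,ce=cv2.connectedComponentsWithStats(m)
    i=1+np.argmax(st[1:,4]); return ce[i]+[u-r,v-r],st[i,4]
for n,tp,sc in(('A',(320,253),(325,240)),('B',(410,287),(239,279))):
    for c,p,z in((t,tp,.062),(s,sc,.062)):
        (q,a)=blob(c,*p,9,90); print(n,q.round(1),a,cast(c,*q,z).round(4))
# rack/probe: nozzle top etc
print('nozzle',cast(t,197.5,237,.1115),cast(s,401.5,167,.1115))
print('plug head',cast(t,155,255,.068))
A=np.vstack([cv2.resize(t['color'][200:300,125:255],None,fx=5,fy=5,interpolation=cv2.INTER_CUBIC)])
B=cv2.resize(s['color'][135:235,365:445],None,fx=5,fy=5,interpolation=cv2.INTER_CUBIC)[:500]
M=np.hstack([A[:, :],B])[:, :]
M=cv2.resize(M,None,fx=.75,fy=.75)
M=cv2.convertScaleAbs(M,alpha=1.5)
cv2.imwrite('pics/c1.png',M[:,:,::-1]); print(M.shape)
```

```text
A [319.1 252.9] 103 [ 0.5327 -0.0191  0.062 ]
A [324.9 239.1] 52 [ 0.5359 -0.0202  0.062 ]
B [409.5 286.7] 99 [ 0.4735 -0.1799  0.062 ]
B [238.3 278.9] 70 [ 0.4763 -0.181   0.062 ]
nozzle [0.55571612 0.18756974 0.1115    ] [0.56299288 0.18394281 0.1115    ]
plug head [0.52707362 0.27149105 0.068     ]
(375, 788, 3)
```

View pics/c1.png

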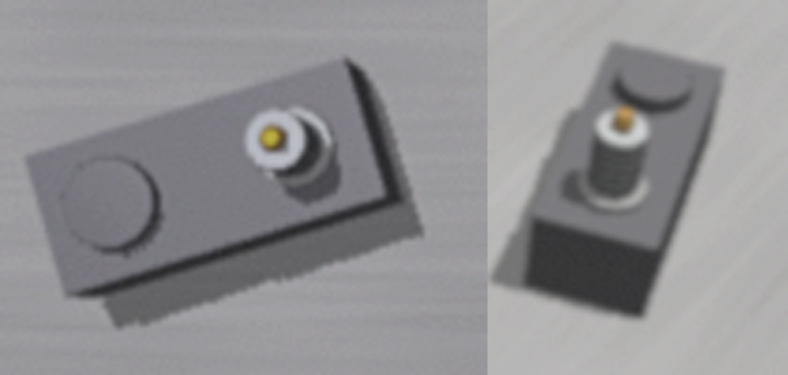

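Confirmed in the crop: nozzle at top-view (197.3,236.5), grip top at about (198.6,237.6); in the scene view the nozzle is at (401,166.7), and the round plug head is at the other end of the rack. The probe–plug spacing comes out near 90 mm, as specified.

```bash
cat >> h.py <<'E'
def go(xyz,jaw=None):
    """grasp point target xyz; jaw: direction (xy) for tool y. prints dp cm, twist deg"""
    o=robot.observe(); M=R.from_rotvec(o['tool_rot']).as_matrix(); g=o['eef_pos']+M[:,2]*.147
    print('t',round(o['clock'],2),'grasp pt',g.round(4),'tool y',M[:,1].round(3),'z',M[:,2].round(4),'F',o['ft_force'].round(2),'open',round(o['opening'],4),'q7',round(o['joint_pos'][6],2))
    print('dp cm',((M.T@(np.array(xyz)-g))*100).round(2))
    if jaw is not None:
        j=M.T@np.array([*jaw,0]); a=np.degrees(np.arctan2(-j[0],j[1])); print('twist',round((a+90)%180-90,1))
E
python3 - <<'E'
from h import *
t=load('top0'); s=load('scene0')
a=cast(t,198.6,237.6,.1015);b=cast(s,400.9,169.7,.1015);print(a,b, cast(t,197.3,236.5,.1115),cast(s,401.1,166.7,.107))
pl=cast(t,155,255,.068); m=(a+b)/2; print(np.linalg.norm(m[:2]-pl[:2]))
d=(m-pl)[:2]; d/=np.linalg.norm(d)
go([*m[:2],.16],[-d[1],d[0]])
E
```

```text
[0.55555845 0.18780581 0.1015    ] [0.56130966 0.18682675 0.1015    ] [0.55656729 0.18792891 0.1115    ] [0.55960581 0.188855   0.107     ]
0.08982688245424152
t 0.1 grasp pt [0.2618 0.5944 0.2569] tool y [ 0.403  0.915 -0.002] z [-5.0e-04 -1.5e-03 -1.0e+00] F [ 0.05  0.19 -0.31] open 0.0879 q7 -0.07
dp cm [-43.55 -25.29   9.74]
twist 45.8
```

```bash
python3 -m handwheel '{"dp":[[-11,-6,1],[-22,-12.5,2],[-33,-19,3],[-43.5,-25.3,4],[-43.5,-25.3,4],[-43.5,-25.3,4],[-43.5,-25.3,4],[-43.5,-25.3,4],[-43.5,-25.3,4],[-43.5,-25.3,4],[-43.5,-25.3,4],[-43.5,-25.3,4],[-43.5,-25.3,4],[-43.5,-25.3,4],[-43.5,-25.3,4],[-43.5,-25.3,4]],"twist":[7,14,21,28,35,42,45.8,45.8,45.8,45.8,45.8,45.8,45.8,45.8,45.8,45.8],"jaw":[-1,-1,-1,-1,-1,-1,-1,-1,-1,-1,-1,-1,-1,-1,-1,-1]}'
python3 - <<'E'
from h import *
go([.558,.187,.16],[.945,.326])
shot('scene','s1')
t=shot('top','t1')
s=load('s1')
A=cv2.resize(t['color'][170:310,110:290],(640,498)) 
B=s['color'][60:260,330:490]; B=cv2.resize(B,(160*498//200,498))
M=cv2.resize(np.hstack([A,B]),(790,378)); M=cv2.convertScaleAbs(M,alpha=1.4); cv2.imwrite('pics/c2.png',M[:,:,::-1])
print(640+160*498//200)
E
```

```text
clock: 1.43
eef_pos: [0.557, 0.1897, 0.3642]
tool_rot: [-1.788, -2.582, 0.002]
ft_force: [-0.1, 0.4, 0.1]
opening: 0.088
t 1.43 grasp pt [0.5568 0.1897 0.2172] tool y [ 0.936  0.352 -0.002] z [-1.6e-03 -5.0e-04 -1.0e+00] F [-0.13  0.4   0.12] open 0.088 q7 0.09
dp cm [-0.29  0.03  5.72]
twist 1.6
1038
```

View pics/c2.png

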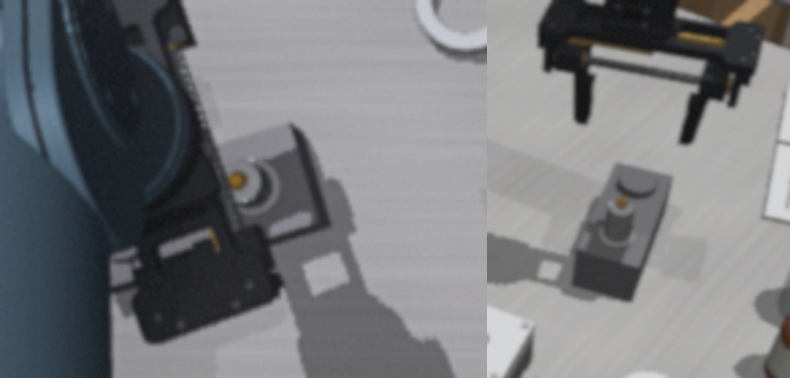

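```bash
python3 -m handwheel '{"dp":[[-0.3,0,3],[-0.3,0,6],[-0.3,0,9],[-0.3,0,11],[-0.3,0,12],[-0.3,0,12.9],[-0.3,0,12.9],[-0.3,0,12.9]],"twist":[1.6,1.6,1.6,1.6,1.6,1.6,1.6,1.6],"jaw":[-1,-1,-1,-1,-1,-1,-1,-1]}'
python3 - <<'E'
from h import *
go([.558,.187,.088])
s=shot('scene','s2')
B=s['color'][100:220,350:450]; B=cv2.resize(B,(500,600),interpolation=cv2.INTER_CUBIC); cv2.imwrite('pics/c3.png',cv2.convertScaleAbs(B,alpha=1.6)[:,:,::-1])
E
```

```text
clock: 2.2
eef_pos: [0.5582, 0.1874, 0.2361]
tool_rot: [-1.823, -2.558, 0.0]
ft_force: [0.6, -0.1, 0.9]
opening: 0.0881
t 2.2 grasp pt [0.5582 0.1874 0.0891] tool y [ 0.945  0.327 -0.   ] z [-2.e-04 -1.e-04 -1.e+00] F [ 0.56 -0.14  0.94] open 0.0881 q7 0.12
dp cm [-0.03 -0.03  0.11]
```

View pics/c3.png

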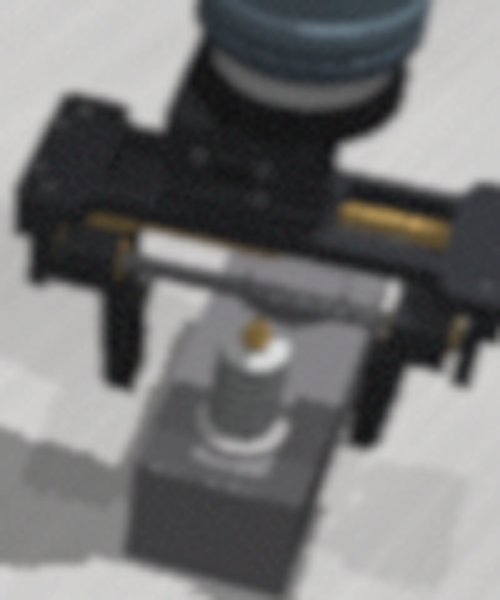

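The fingers straddle the probe: tips at crop (122,380) and (366,440), with the probe grip at about (247,400), nearly midway. Closing.

```bash
python3 -m handwheel '{"dp":[[0,0,0],[0,0,0],[0,0,0],[0,0,0],[0,0,0],[0,0,0],[0,0,0],[0,0,0]],"twist":[0,0,0,0,0,0,0,0],"jaw":[1,1,1,1,1,1,1,1]}'
python3 -m handwheel '{"dp":[[0,0,-1],[0,0,-2.5],[0,0,-4],[0,0,-6],[0,0,-8],[0,0,-9],[0,0,-9],[0,0,-9]],"twist":[0,0,0,0,0,0,0,0],"jaw":[1,1,1,1,1,1,1,1]}'
python3 - <<'E'
from h import *
go([.534,-.0195,.177])
E
```

```text
clock: 2.92
eef_pos: [0.5585, 0.1873, 0.2365]
tool_rot: [1.823, 2.558, 0.001]
ft_force: [0.8, -0.8, 0.8]
opening: 0.0371
clock: 3.58
eef_pos: [0.5583, 0.1874, 0.3265]
tool_rot: [1.823, 2.558, 0.001]
ft_force: [-1.0, 0.3, -2.1]
opening: 0.0273
t 3.58 grasp pt [0.5584 0.1874 0.1795] tool y [0.945 0.326 0.001] z [ 9.e-04  5.e-04 -1.e+00] F [-0.96  0.34 -2.09] open 0.0273 q7 0.09
dp cm [-18.76  -9.06   0.24]
```

The fingers were still closing when the lift began (37 mm opening, then 27.3 mm), so the grip height on the probe is uncertain. I'll check that in the image above the outlet.

```bash
python3 -m handwheel '{"dp":[[-2,-1,-2],[-5,-2.4,-2],[-8,-3.8,-2],[-11,-5.3,-2],[-14,-6.8,-2],[-16.5,-8,-2],[-18,-8.7,-2],[-18.8,-9.1,-2],[-18.8,-9.1,-2],[-18.8,-9.1,-2],[-18.8,-9.1,-2],[-18.8,-9.1,-2]],"twist":[0,0,0,0,0,0,0,0,0,0,0,0],"jaw":[1,1,1,1,1,1,1,1,1,1,1,1]}'
python3 - <<'E'
from h import *
go([.534,-.0195,.177])
s=shot('scene','s3'); t=shot('top','t3')
p=proj(s,[.534,-.0195,.14]).astype(int); print(p)
x0,y0=p[0]-60,p[1]-70
B=cv2.resize(s['color'][y0:y0+150,x0:x0+120],(480,600),interpolation=cv2.INTER_CUBIC)
q=proj(t,[.534,-.0195,.1]).astype(int);print(q,x0,y0)
T=cv2.resize(t['color'][q[1]-75:q[1]+75,q[0]-40:q[0]+40],(320,600),interpolation=cv2.INTER_CUBIC)
cv2.imwrite('pics/c4.png',cv2.convertScaleAbs(np.hstack([B,T]),alpha=1.5)[:,:,::-1])
for z in(.2,.13,.1): print(z,proj(s,[.534,-.0195,z]))
E
```

```text
clock: 4.58
eef_pos: [0.5338, -0.0183, 0.3461]
tool_rot: [-1.82, -2.561, -0.002]
ft_force: [-0.2, -0.1, -2.4]
opening: 0.0277
t 4.58 grasp pt [ 0.5339 -0.0181  0.1991] tool y [0.944 0.329 0.001] z [ 5.0e-04  1.1e-03 -1.0e+00] F [-0.19 -0.05 -2.39] open 0.0277 q7 0.44
dp cm [-0.14 -0.04  2.21]
[324 209]
[319 250] 264 139
0.2 [324.08661083 183.77144492]
0.13 [324.26029512 213.38941957]
0.1 [324.32724899 224.80690515]
```

View pics/c4.png

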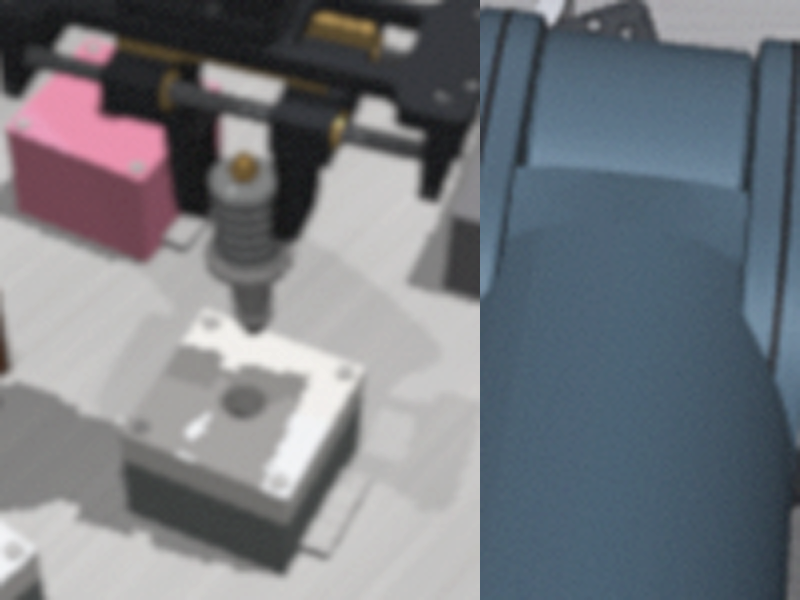

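Run:
```python
from h import *
s=load('s3'); s0=load('scene0')
print('roll check', proj(s0,[.558,.187,.107]),proj(s0,[.558,.187,.0585]),'seen (401.1,166.7) (399,185.1)')
for z in(.103,.107,.111): print('tip',z,cast(s,327.5,221.8,z))
for z in(.209,.2125): print('noz',z,cast(s,325,178.6,z))
print('flange',cast(s,326.3,204,.155),'hole',cast(s,324.5,239.5,.062))
```

```text
roll check [399.9019748 166.8440131] [396.82591796 184.65658285] seen (401.1,166.7) (399,185.1)
tip 0.103 [ 0.53555804 -0.01250174  0.103     ]
tip 0.107 [ 0.53775639 -0.01522914  0.107     ]
tip 0.111 [ 0.53995474 -0.01795653  0.111     ]
noz 0.209 [ 0.53366589 -0.01675048  0.209     ]
noz 0.2125 [ 0.53603544 -0.01964136  0.2125    ]
flange [ 0.53771489 -0.01850347  0.155     ] hole [ 0.53590106 -0.02155569  0.062     ]
```

```bash
python3 -m handwheel '{"dp":[[-0.28,-0.26,0.5],[-0.28,-0.26,1.5],[-0.28,-0.26,2.3],[-0.28,-0.26,3],[-0.28,-0.26,3.5],[-0.28,-0.26,3.9],[-0.28,-0.26,3.9],[-0.28,-0.26,3.9]],"twist":[0,0,0,0,0,0,0,0],"jaw":[1,1,1,1,1,1,1,1]}'
python3 - <<'E'
from h import *
go([.534,-.0195,.177])
s=shot('scene','s4')
x0,y0=274,164
B=cv2.resize(s['color'][y0:y0+100,x0:x0+100],(600,600),interpolation=cv2.INTER_CUBIC)
cv2.imwrite('pics/c5.png',cv2.convertScaleAbs(B,alpha=1.5)[:,:,::-1])
E
```

```text
clock: 5.35
eef_pos: [0.5323, -0.0223, 0.3071]
tool_rot: [-1.821, -2.56, -0.001]
ft_force: [-0.2, -0.7, -1.5]
opening: 0.027
t 5.35 grasp pt [ 0.5323 -0.0222  0.1601] tool y [0.945 0.328 0.001] z [ 5.e-04  8.e-04 -1.e+00] F [-0.24 -0.67 -1.52] open 0.027 q7 0.47
dp cm [ 0.2   0.25 -1.69]
```

View pics/c5.png

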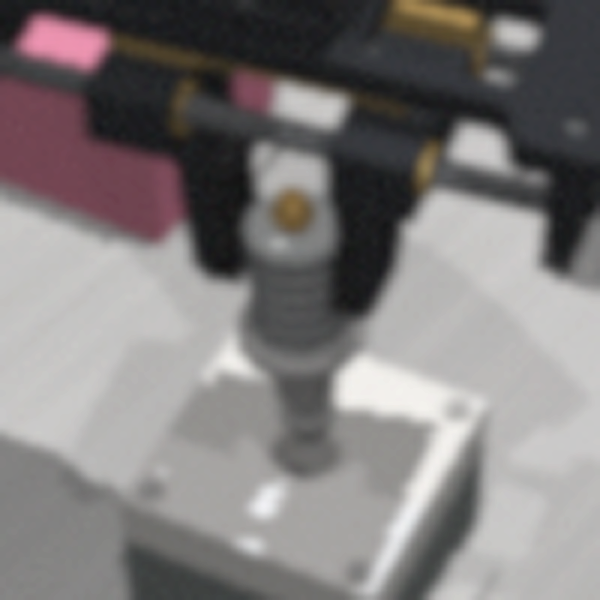

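The tip, at crop (308,433), is just above the hole (303,452), and the columns agree to about 1 px. I'll descend gently and feel for contact.

```bash
python3 -m handwheel '{"dp":[[0,0,0.3],[0,0,0.6],[0,0,0.9],[0,0,1.2],[0,0,1.2]],"twist":[0,0,0,0,0],"jaw":[1,1,1,1,1]}'
python3 -c "
from h import *
go([.534,-.0195,.13])"
```

```text
clock: 5.82
eef_pos: [0.5321, -0.0222, 0.2948]
tool_rot: [-1.82, -2.56, -0.001]
ft_force: [-0.8, 1.3, -1.2]
opening: 0.0271
t 5.82 grasp pt [ 0.5322 -0.0221  0.1478] tool y [0.945 0.328 0.   ] z [ 0.e+00  8.e-04 -1.e+00] F [-0.77  1.33 -1.23] open 0.0271 q7 0.48
dp cm [0.18 0.26 1.78]
```

```bash
python3 -m handwheel '{"dp":[[0,0,0.3],[0,0,0.6],[0,0,0.9],[0,0,1.2],[0,0,1.2]],"twist":[0,0,0,0,0],"jaw":[1,1,1,1,1]}'
python3 -c "
from h import *
go([.534,-.0195,.13])"
```

```text
clock: 6.23
eef_pos: [0.5319, -0.0222, 0.2821]
tool_rot: [-1.82, -2.559, -0.0]
ft_force: [0.1, 0.3, -1.6]
opening: 0.0271
t 6.23 grasp pt [ 0.5317 -0.0221  0.1351] tool y [ 0.945  0.328 -0.001] z [-1.e-03  7.e-04 -1.e+00] F [ 0.08  0.26 -1.6 ] open 0.0271 q7 0.49
dp cm [0.17 0.3  0.51]
```

```bash
python3 -m handwheel '{"dp":[[0,0,0.2],[0,0,0.4],[0,0,0.6],[0,0,0.8],[0,0,0.8]],"twist":[0,0,0,0,0],"jaw":[1,1,1,1,1]}'
python3 -m handwheel '{"dp":[[0,0,0.2],[0,0,0.4],[0,0,0.6],[0,0,0.6]],"twist":[0,0,0,0],"jaw":[1,1,1,1]}'
python3 -c "
from h import *
go([.534,-.0195,.13])"
```

```text
clock: 6.65
eef_pos: [0.5317, -0.0221, 0.2737]
tool_rot: [-1.819, -2.559, 0.001]
ft_force: [-1.1, 0.5, -2.1]
opening: 0.0275
clock: 6.98
eef_pos: [0.5318, -0.0221, 0.2674]
tool_rot: [-1.819, -2.559, 0.0]
ft_force: [0.2, 0.9, -1.7]
opening: 0.0272
t 6.98 grasp pt [ 0.5315 -0.022   0.1204] tool y [ 0.945  0.328 -0.001] z [-1.5e-03  7.0e-04 -1.0e+00] F [ 0.19  0.85 -1.69] open 0.0272 q7 0.49
dp cm [ 0.15  0.31 -0.96]
```

```bash
python3 -m handwheel '{"dp":[[0,0,0.2],[0,0,0.4],[0,0,0.4]],"twist":[0,0,0],"jaw":[1,1,1]}'
python3 -m handwheel '{"dp":[[0,0,0.15],[0,0,0.3],[0,0,0.3]],"twist":[0,0,0],"jaw":[1,1,1]}'
python3 - <<'E'
from h import *
go([.534,-.0195,.13])
s=shot('scene','s5')
x0,y0=284,174
B=cv2.resize(s['color'][y0:y0+90,x0:x0+90],(540,540),interpolation=cv2.INTER_CUBIC)
cv2.imwrite('pics/c6.png',cv2.convertScaleAbs(B,alpha=1.5)[:,:,::-1])
E
```

```text
clock: 7.23
eef_pos: [0.5318, -0.022, 0.263]
tool_rot: [-1.819, -2.559, 0.0]
ft_force: [0.1, -0.2, -1.6]
opening: 0.0268
clock: 7.48
eef_pos: [0.5319, -0.0219, 0.2599]
tool_rot: [-1.819, -2.559, 0.0]
ft_force: [1.2, -0.3, -1.6]
opening: 0.0273
t 7.48 grasp pt [ 0.5317 -0.0218  0.1129] tool y [ 0.944  0.329 -0.001] z [-1.2e-03  8.0e-04 -1.0e+00] F [ 1.23 -0.35 -1.59] open 0.0273 q7 0.5
dp cm [ 0.14  0.29 -1.71]
```

View pics/c6.png

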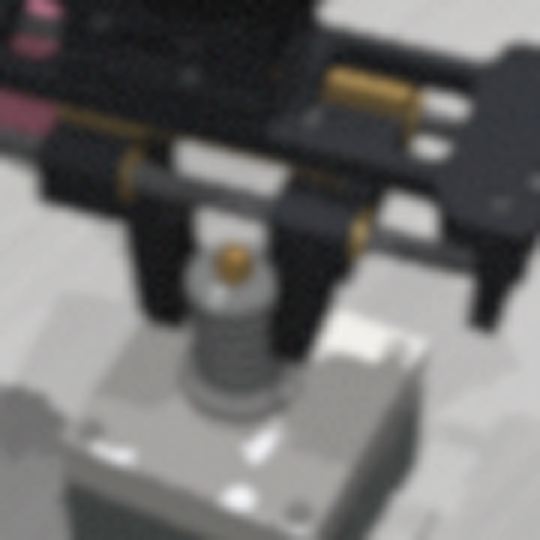

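The flange is about 3 mm above the top with no catch resistance: Fz stayed at about −1.6 N, the probe's weight. This looks like the worn outlet. I'll lower to contact and re-grip, since the flush flange squares the probe and fixes its height in the hand.

```bash
python3 -m handwheel '{"dp":[[0,0,0.1],[0,0,0.2],[0,0,0.2]],"twist":[0,0,0],"jaw":[1,1,1]}'
python3 -m handwheel '{"dp":[[0,0,0.1],[0,0,0.1]],"twist":[0,0],"jaw":[1,1]}'
python3 -m handwheel '{"dp":[[0,0,0.1],[0,0,0.1]],"twist":[0,0],"jaw":[1,1]}'
```

```text
clock: 7.78
eef_pos: [0.532, -0.0219, 0.2579]
tool_rot: [-1.819, -2.56, -0.0]
ft_force: [0.5, -0.5, -1.4]
opening: 0.0274
clock: 7.95
eef_pos: [0.532, -0.0219, 0.2568]
tool_rot: [-1.819, -2.56, -0.0]
ft_force: [0.9, -0.4, -1.1]
opening: 0.0274
clock: 8.12
eef_pos: [0.5321, -0.0219, 0.2557]
tool_rot: [-1.819, -2.56, -0.0]
ft_force: [1.8, 0.9, -1.6]
opening: 0.0272
```

```bash
for i in 1 2; do :; done; python3 -m handwheel '{"dp":[[0,0,0.1],[0,0,0.1]],"twist":[0,0],"jaw":[1,1]}'
python3 -m handwheel '{"dp":[[0,0,0.1],[0,0,0.1]],"twist":[0,0],"jaw":[1,1]}'
```

```text
clock: 8.28
eef_pos: [0.5321, -0.0219, 0.2546]
tool_rot: [-1.819, -2.56, -0.0]
ft_force: [1.1, 1.0, -1.6]
opening: 0.0272
clock: 8.45
eef_pos: [0.5323, -0.0219, 0.2542]
tool_rot: [-1.82, -2.56, -0.001]
ft_force: [-0.5, 0.4, 6.6]
opening: 0.0273
```

Contact with the flange flush at TCP z=0.2542 (+6.6 N), again with no catch force. A is worn. Re-grip lower.

```bash
python3 -m handwheel '{"dp":[[0,0,-0.05],[0,0,-0.05],[0,0,-0.05],[0,0,0.3],[0,0,0.7],[0,0,1.1],[0,0,1.5],[0,0,1.5],[0,0,1.5]],"twist":[0,0,0,0,0,0,0,0,0],"jaw":[0,0,0,0,0,0,0,0,0]}'
python3 -m handwheel '{"dp":[[0,0,0],[0,0,0],[0,0,0],[0,0,0],[0,0,0],[0,0,0],[0,0,0],[0,0,0],[0,0,0],[0,0,0]],"twist":[0,0,0,0,0,0,0,0,0,0],"jaw":[1,1,1,1,1,1,1,1,1,1]}'
python3 -c "
from h import *
go([.534,-.0195,.092])"
```

```text
clock: 9.2
eef_pos: [0.5322, -0.0219, 0.2388]
tool_rot: [-1.819, -2.559, -0.0]
ft_force: [0.6, 0.4, -0.0]
opening: 0.0444
clock: 10.03
eef_pos: [0.533, -0.0217, 0.2392]
tool_rot: [1.82, 2.561, 0.003]
ft_force: [5.3, 2.4, 1.8]
opening: 0.0271
t 10.03 grasp pt [ 0.5332 -0.0215  0.0922] tool y [0.944 0.329 0.001] z [ 0.0012  0.0011 -1.    ] F [5.35 2.42 1.83] open 0.0271 q7 0.51
dp cm [0.16 0.15 0.02]
```

```bash
python3 -m handwheel '{"dp":[[0,0.1,0],[0,0.15,0],[0,0.15,0]],"twist":[0,0,0],"jaw":[1,1,1]}'
python3 -m handwheel '{"dp":[[0,0,-0.1],[0,0,-0.2],[0,0,-0.3],[0,0,-0.3]],"twist":[0,0,0,0],"jaw":[1,1,1,1]}'
python3 -c "
from h import *
go([.534,-.0195,.097])"
```

```text
clock: 10.28
eef_pos: [0.5336, -0.0215, 0.2391]
tool_rot: [-1.819, -2.559, 0.0]
ft_force: [-0.2, 0.2, 5.2]
opening: 0.0273
clock: 10.62
eef_pos: [0.5335, -0.0215, 0.242]
tool_rot: [-1.819, -2.559, 0.0]
ft_force: [1.4, 0.3, -2.2]
opening: 0.0275
t 10.62 grasp pt [ 0.5333 -0.0214  0.095 ] tool y [ 0.945  0.328 -0.001] z [-1.6e-03  9.0e-04 -1.0e+00] F [ 1.45  0.35 -2.21] open 0.0275 q7 0.51
dp cm [ 0.15  0.13 -0.2 ]
```

```bash
python3 -m handwheel '{"dp":[[0,0,-0.1],[0,0,-0.2],[0,0,-0.3],[0,0,-0.3]],"twist":[0,0,0,0],"jaw":[1,1,1,1]}'
python3 -m handwheel '{"dp":[[0,0,-0.5],[0,0,-1.5],[0,0,-3],[0,0,-4.5],[0,0,-5.5],[0,0,-6],[0,0,-6],[0,0,-6]],"twist":[0,0,0,0,0,0,0,0],"jaw":[1,1,1,1,1,1,1,1]}'
python3 -c "
from h import *
go([.5333-.0594,-.0214-.1608,.1530])"
```

```text
clock: 10.95
eef_pos: [0.5335, -0.0215, 0.2452]
tool_rot: [-1.819, -2.559, 0.0]
ft_force: [2.1, 1.0, -2.1]
opening: 0.027
clock: 11.62
eef_pos: [0.5332, -0.0216, 0.3051]
tool_rot: [-1.819, -2.558, 0.001]
ft_force: [0.5, -0.5, -2.3]
opening: 0.0271
t 11.62 grasp pt [ 0.5329 -0.0215  0.1581] tool y [ 0.944  0.329 -0.002] z [-0.0023  0.001  -1.    ] F [ 0.49 -0.5  -2.28] open 0.0271 q7 0.47
dp cm [-13.24 -10.85   0.51]
```

A let the probe go by its weight only (−2.2 N throughout), so A is worn. On to outlet B by the measured A→B vector, on which both cameras agree.

```bash
python3 -m handwheel '{"dp":[[-1.5,-1.2,-0.5],[-4,-3.3,-0.5],[-7,-5.7,-0.5],[-9.5,-7.8,-0.5],[-11.5,-9.4,-0.5],[-12.7,-10.4,-0.2],[-13.2,-10.8,0],[-13.2,-10.8,0],[-13.2,-10.8,0],[-13.2,-10.8,0],[-13.2,-10.8,0]],"twist":[0,0,0,0,0,0,0,0,0,0,0],"jaw":[1,1,1,1,1,1,1,1,1,1,1]}'
python3 - <<'E'
from h import *
go([.4739,-.1822,.1430])
s=shot('scene','s6')
x0,y0=184,194
B=cv2.resize(s['color'][y0:y0+100,x0:x0+110],(660,600),interpolation=cv2.INTER_CUBIC)
cv2.imwrite('pics/c7.png',cv2.convertScaleAbs(B,alpha=1.5)[:,:,::-1])
E
```

```text
clock: 12.53
eef_pos: [0.4752, -0.1803, 0.305]
tool_rot: [-1.816, -2.56, -0.0]
ft_force: [0.1, 0.1, -1.7]
opening: 0.0272
t 12.53 grasp pt [ 0.4749 -0.18    0.158 ] tool y [ 0.944  0.331 -0.002] z [-0.0023  0.0016 -1.    ] F [ 0.13  0.12 -1.71] open 0.0272 q7 0.8
dp cm [-0.17 -0.16  1.5 ]
```

View pics/c7.png

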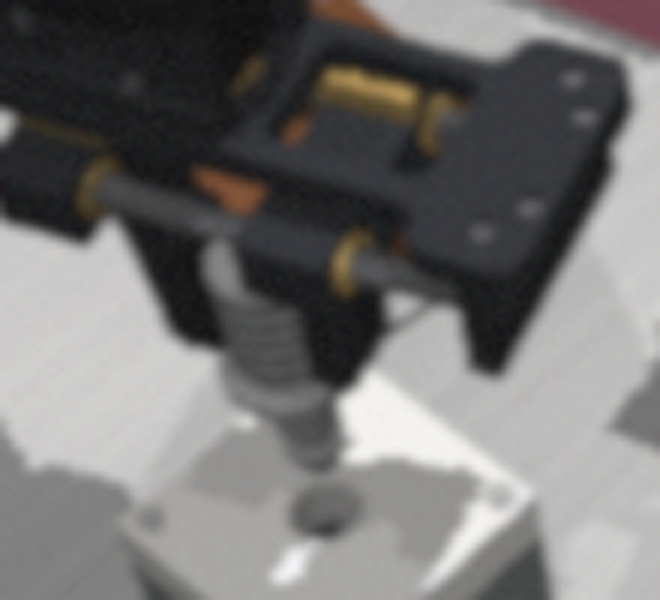

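```bash
python3 - <<'E'
from h import *
s=load('s6'); h=cast(s,184+327/6,194+510/6,.062); print('hole',h)
print('tip',cast(s,184+320/6,194+468/6,.085))
E
python3 -m handwheel '{"dp":[[-0.17,-0.16,0.3],[-0.17,-0.16,0.8],[-0.17,-0.16,1.3],[-0.17,-0.16,1.7],[-0.17,-0.16,1.7]],"twist":[0,0,0,0,0],"jaw":[1,1,1,1,1]}'
python3 -c "
from h import *
go([.4739,-.1822,.1430])"
```

```text
hole [ 0.47677957 -0.18095703  0.062     ]
tip [ 0.47910318 -0.18089416  0.085     ]
clock: 13.0
eef_pos: [0.4738, -0.1823, 0.287]
tool_rot: [-1.815, -2.559, 0.001]
ft_force: [-0.4, 0.2, -1.8]
opening: 0.0273
t 13.0 grasp pt [ 0.4732 -0.1821  0.14  ] tool y [ 0.944  0.331 -0.003] z [-0.0039  0.0019 -1.    ] F [-0.42  0.16 -1.83] open 0.0273 q7 0.82
dp cm [-0.04  0.06 -0.3 ]
```

```bash
python3 -m handwheel '{"dp":[[0,0.04,0.2],[0,0.04,0.4],[0,0.04,0.6],[0,0.04,0.8],[0,0.04,0.8]],"twist":[0,0,0,0,0],"jaw":[1,1,1,1,1]}'
python3 -m handwheel '{"dp":[[0,0,0.2],[0,0,0.4],[0,0,0.6],[0,0,0.6]],"twist":[0,0,0,0],"jaw":[1,1,1,1]}'
```

```text
clock: 13.42
eef_pos: [0.474, -0.1822, 0.2786]
tool_rot: [-1.815, -2.559, 0.001]
ft_force: [-0.5, 0.5, -1.9]
opening: 0.0268
clock: 13.75
eef_pos: [0.4741, -0.1821, 0.2723]
tool_rot: [-1.815, -2.559, 0.001]
ft_force: [1.0, 0.3, -2.3]
opening: 0.0271
```

```bash
python3 -m handwheel '{"dp":[[0,0,0.2],[0,0,0.4],[0,0,0.6],[0,0,0.8],[0,0,1],[0,0,1]],"twist":[0,0,0,0,0,0],"jaw":[1,1,1,1,1,1]}'
python3 -m handwheel '{"dp":[[0,0,0.15],[0,0,0.3],[0,0,0.45],[0,0,0.6],[0,0,0.6]],"twist":[0,0,0,0,0],"jaw":[1,1,1,1,1]}'
```

```text
clock: 14.25
eef_pos: [0.4741, -0.1821, 0.262]
tool_rot: [-1.814, -2.559, 0.001]
ft_force: [1.2, 0.9, -2.1]
opening: 0.0272
clock: 14.67
eef_pos: [0.4742, -0.182, 0.2558]
tool_rot: [-1.815, -2.559, 0.001]
ft_force: [1.3, -0.0, -2.4]
opening: 0.0271
```

```bash
python3 -m handwheel '{"dp":[[0,0,0.15],[0,0,0.3],[0,0,0.45],[0,0,0.6],[0,0,0.6]],"twist":[0,0,0,0,0],"jaw":[1,1,1,1,1]}'
python3 -m handwheel '{"dp":[[0,0,0.15],[0,0,0.3],[0,0,0.45],[0,0,0.45]],"twist":[0,0,0,0],"jaw":[1,1,1,1]}'
```

```text
clock: 15.08
eef_pos: [0.4743, -0.182, 0.2497]
tool_rot: [-1.815, -2.559, 0.001]
ft_force: [1.1, -0.6, -0.8]
opening: 0.0271
clock: 15.42
eef_pos: [0.4743, -0.1819, 0.2448]
tool_rot: [-1.815, -2.559, 0.001]
ft_force: [2.2, -0.4, -2.3]
opening: 0.0269
```

```bash
python3 -m handwheel '{"dp":[[0,0,0.1],[0,0,0.2],[0,0,0.2]],"twist":[0,0,0],"jaw":[1,1,1]}'
python3 -m handwheel '{"dp":[[0,0,0.1],[0,0,0.2],[0,0,0.2]],"twist":[0,0,0],"jaw":[1,1,1]}'
python3 -m handwheel '{"dp":[[0,0,0.1],[0,0,0.15],[0,0,0.15]],"twist":[0,0,0],"jaw":[1,1,1]}'
```

```text
clock: 15.67
eef_pos: [0.4744, -0.1819, 0.2426]
tool_rot: [-1.815, -2.56, 0.001]
ft_force: [2.0, 0.7, -1.2]
opening: 0.0269
clock: 15.92
eef_pos: [0.4744, -0.1818, 0.2404]
tool_rot: [-1.815, -2.56, 0.001]
ft_force: [2.1, -1.0, -2.4]
opening: 0.0274
clock: 16.17
eef_pos: [0.4744, -0.1819, 0.2391]
tool_rot: [-1.815, -2.56, 0.001]
ft_force: [0.8, -0.7, 2.5]
opening: 0.027
```

First contact in B comes at the same height as in A, with no earlier resistance. That may mean this is the catch onset and not the flange. I'll push a little further in small steps and watch the force.

```bash
python3 -m handwheel '{"dp":[[0,0,0.1],[0,0,0.1]],"twist":[0,0],"jaw":[1,1]}'
python3 -m handwheel '{"dp":[[0,0,0.1],[0,0,0.1]],"twist":[0,0],"jaw":[1,1]}'
python3 - <<'E'
from h import *
go([.4739,-.1822,.0920])
s=shot('scene','s7')
x0,y0=184,214
B=cv2.resize(s['color'][y0:y0+90,x0:x0+110],(770,630),interpolation=cv2.INTER_CUBIC)[:600]
cv2.imwrite('pics/c8.png',cv2.convertScaleAbs(B,alpha=1.7)[:,:,::-1])
h=[.4763,-.181]
for z in(.062,.067,.082): print(z,(proj(s,[*h,z])-[x0,y0])*7)
E
```

```text
clock: 16.33
eef_pos: [0.4745, -0.1819, 0.2389]
tool_rot: [-1.815, -2.559, 0.0]
ft_force: [-1.1, 1.6, 12.5]
opening: 0.027
clock: 16.5
eef_pos: [0.4745, -0.182, 0.2389]
tool_rot: [-1.815, -2.559, -0.001]
ft_force: [-2.5, 1.5, 14.4]
opening: 0.0272
t 16.5 grasp pt [ 0.474  -0.1816  0.0919] tool y [ 0.944  0.331 -0.002] z [-0.0034  0.003  -1.    ] F [-2.47  1.5  14.39] open 0.0272 q7 0.85
dp cm [-0.06 -0.03 -0.01]
0.062 [380.00057191 454.07790214]
0.067 [376.76116117 442.57627443]
0.082 [366.8356939 407.3355968]
```

View pics/c8.png

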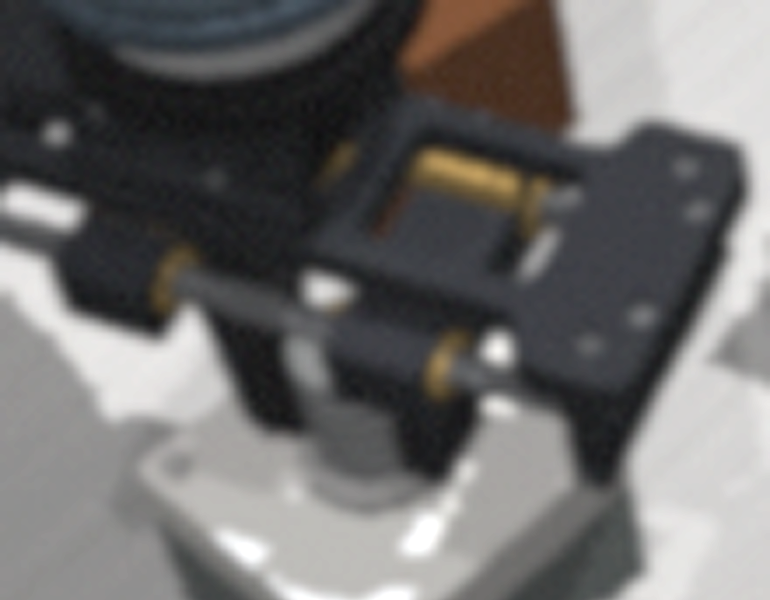

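```bash
python3 -m handwheel '{"dp":[[0,0,0.1],[0,0,0.2],[0,0,0.2],[0,0,0.2]],"twist":[0,0,0,0],"jaw":[1,1,1,1]}'
python3 -c "
from h import *
go([.4739,-.1822,.0920])"
```

```text
clock: 16.88
eef_pos: [0.4745, -0.1822, 0.2387]
tool_rot: [-1.815, -2.559, -0.002]
ft_force: [-5.1, 2.5, 25.6]
opening: 0.0272
t 16.88 grasp pt [ 0.474  -0.1816  0.0917] tool y [ 0.944  0.331 -0.002] z [-0.0031  0.0039 -1.    ] F [-5.1   2.49 25.62] open 0.0272 q7 0.85
dp cm [-0.05 -0.03 -0.03]
```

Hard stop at 25 N with no further travel, so the flange is home. Now a gentle pull to see whether it is held.

```bash
python3 -m handwheel '{"dp":[[0,0,0],[0,0,-0.1],[0,0,-0.2],[0,0,-0.2]],"twist":[0,0,0,0],"jaw":[1,1,1,1]}'
python3 -m handwheel '{"dp":[[0,0,-0.1],[0,0,-0.1],[0,0,-0.1]],"twist":[0,0,0],"jaw":[1,1,1]}'
python3 -m handwheel '{"dp":[[0,0,-0.1],[0,0,-0.1],[0,0,-0.1]],"twist":[0,0,0],"jaw":[1,1,1]}'
```

```text
clock: 17.22
eef_pos: [0.4745, -0.1822, 0.2406]
tool_rot: [-1.815, -2.558, -0.002]
ft_force: [1.3, -0.6, -0.9]
opening: 0.0272
clock: 17.47
eef_pos: [0.4744, -0.1821, 0.2413]
tool_rot: [-1.814, -2.558, -0.002]
ft_force: [2.5, -0.8, -5.1]
opening: 0.0271
clock: 17.72
eef_pos: [0.4744, -0.182, 0.242]
tool_rot: [-1.814, -2.558, -0.001]
ft_force: [2.9, -1.2, -8.8]
opening: 0.0272
```

It's held: the force builds after about 2 mm of play. Continuing up to about 12 N net (≈ −14 N on the sensor with the probe's weight) and holding there.

```bash
python3 -m handwheel '{"dp":[[0,0,-0.1],[0,0,-0.15],[0,0,-0.15],[0,0,-0.15]],"twist":[0,0,0,0],"jaw":[1,1,1,1]}'
python3 -m handwheel '{"dp":[[0,0,-0.09],[0,0,-0.09],[0,0,-0.09]],"twist":[0,0,0],"jaw":[1,1,1]}'
```

```text
clock: 18.05
eef_pos: [0.4744, -0.1819, 0.2433]
tool_rot: [-1.814, -2.558, -0.001]
ft_force: [5.7, -1.2, -15.2]
opening: 0.0271
clock: 18.3
eef_pos: [0.4744, -0.1818, 0.2439]
tool_rot: [-1.813, -2.558, -0.001]
ft_force: [5.5, -0.5, -15.1]
opening: 0.027
```

```bash
python3 -m handwheel '{"dp":[[0,0,-0.03],[0,0,-0.03],[0,0,-0.03],[0,0,-0.03],[0,0,-0.03],[0,0,-0.03]],"twist":[0,0,0,0,0,0],"jaw":[1,1,1,1,1,1]}'
python3 -m handwheel '{"dp":[[0,0,-0.02],[0,0,-0.02],[0,0,-0.02],[0,0,-0.02],[0,0,-0.02],[0,0,-0.02]],"twist":[0,0,0,0,0,0],"jaw":[1,1,1,1,1,1]}'
```

```text
clock: 18.8
eef_pos: [0.4744, -0.1818, 0.2439]
tool_rot: [-1.813, -2.559, -0.001]
ft_force: [5.1, -1.3, -16.4]
opening: 0.0275
clock: 19.3
eef_pos: [0.4744, -0.1818, 0.2439]
tool_rot: [-1.814, -2.559, -0.001]
ft_force: [4.7, -1.6, -15.2]
opening: 0.0271
```

Held for over a second at about 13 N net, with position and force steady. Lower it home, press lightly, release, and raise straight up.

```bash
python3 -m handwheel '{"dp":[[0,0,0.15],[0,0,0.3],[0,0,0.45],[0,0,0.55],[0,0,0.6],[0,0,0.6],[0,0,0.6]],"twist":[0,0,0,0,0,0,0],"jaw":[1,1,1,1,1,1,1]}'
python3 -m handwheel '{"dp":[[0,0,0],[0,0,0],[0,0,0],[0,0,0],[0,0,0],[0,0,0],[0,0,0],[0,0,0],[0,0,0],[0,0,0],[0,0,0],[0,0,0]],"twist":[0,0,0,0,0,0,0,0,0,0,0,0],"jaw":[-1,-1,-1,-1,-1,-1,-1,-1,-1,-1,-1,-1]}'
```

```text
clock: 19.88
eef_pos: [0.4745, -0.1821, 0.2389]
tool_rot: [-1.814, -2.559, -0.002]
ft_force: [-0.1, 0.7, 7.8]
opening: 0.0268
clock: 20.88
eef_pos: [0.4745, -0.1821, 0.2389]
tool_rot: [-1.814, -2.559, -0.002]
ft_force: [0.2, -0.7, -0.1]
opening: 0.0879
```

```bash
python3 -m handwheel '{"dp":[[0,0,-1],[0,0,-3],[0,0,-6],[0,0,-10],[0,0,-13],[0,0,-15],[0,0,-15],[0,0,-15],[0,0,-15]],"twist":[0,0,0,0,0,0,0,0,0],"jaw":[-1,-1,-1,-1,-1,-1,-1,-1,-1]}'
python3 - <<'E'
from h import *
s=shot('scene','s8')
cv2.imwrite('pics/c9.png',cv2.convertScaleAbs(cv2.resize(s['color'][130:370,130:450],(800,600),interpolation=cv2.INTER_CUBIC),alpha=1.5)[:,:,::-1])
for z in (.062,.1125): print((proj(s,[.4763,-.181,z])-[130,130])*2.5)
E
```

```text
clock: 21.63
eef_pos: [0.4746, -0.1824, 0.3884]
tool_rot: [-1.813, -2.558, -0.001]
ft_force: [-0.0, 0.2, 0.4]
opening: 0.0881
[270.71448997 372.17067934]
[258.44354422 328.60230807]
```

View pics/c9.png

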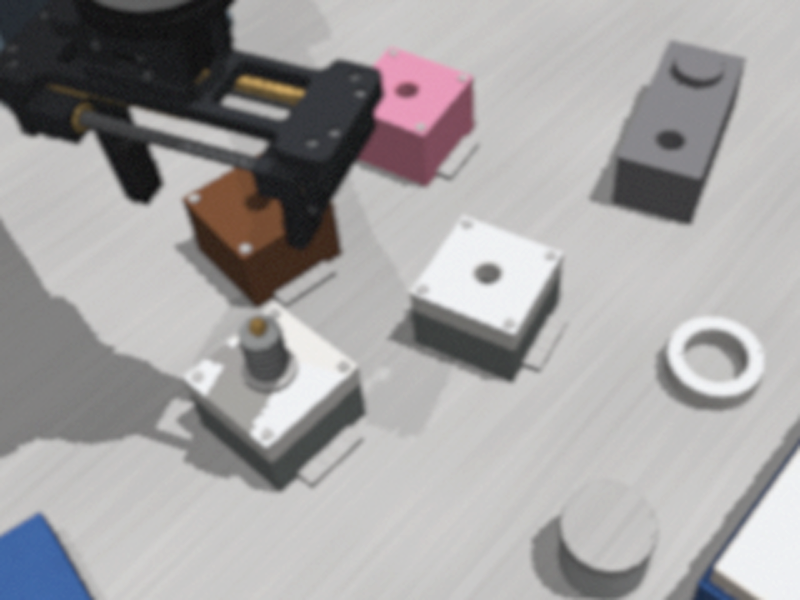

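The probe stands upright in the left white outlet, flange flush: nozzle top at crop (257,323), where a fully home probe should show about (258,324). The plug, tape and tin are undisturbed and the gripper is clear.

```bash
python3 -c "
from station import robot
print(robot.sign_off())"
```

```text
the job is handed in; nothing more can be done
None
```

The probe is fully home, tug-tested and released in the white-topped outlet near (0.476, −0.181), and the job is handed in; no verdict was reported.

- **Worn outlet:** I tried the outlet near (0.534, −0.020) first. The probe went flush there, then lifted out with only its own weight of about 2 N, so I moved to the other one.
- **Seating:** In the second outlet the flange met a hard stop, confirmed with a 25 N push that gave no further travel.
- **Tug test:** Pulling up, the force built after about 2 mm of play. I held it at about 15–16 N on the sensor, roughly 13 N net of the probe's weight, for over a second with no movement. I then lowered it home and let go.
- **Last checks:** The final picture shows the probe upright with its nozzle top within about 1 px of where a fully home probe should be. The rack, plug, tape and tin looked undisturbed. The carton was only partly in view, but nothing came near it. The gripper is open and clear, reading about 0 N, and the robot's clock stood at about 22 s.

Two things did not go as expected:
- **First grasp:** I lifted before the fingers had fully closed, so the probe was gripped about 20 mm above its centre. I re-gripped it lower in the worn outlet.
- **Catch resistance:** I did not feel the stated 5–20 N insertion force before the stop in the good outlet. The pull test is what showed that it holds.

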